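Set the bayonet cap of a bench air pot to its vent position and hold it

TASK

The bench air pot has to be vented: swing its hinged hasp off the mouth and right over to the far side, then fit the loose bayonet cap, its two lugs going down through the two slots of the mouth, until it sits flat on the rim. Turn it clockwise (seen from above) only halfway to its lock click, an eighth of a turn, so that its grip bar points at the two raised ribs on the rim; do not go on to the click. Finish while still gripping the cap by its bar there, without letting go, and leave the pulley wheel, spanner, coach bolt and iron wedge lying where they are.

Things in the scene. Friction and masses are not known exactly. Their poses are not given: they have to be found in the camera images.
- pot: Grey round pot bolted to the bench, 100 mm wide (foot 124 mm), rim 70 mm high. Origin: centre of its underside, z up. Hasp hinge on its +x side; a catch on its -x side stands 53 mm from the axis, up to 84 mm high. The wall button of a spring plunger (the lock click) sticks out 14 mm at 58 mm height, 196 degrees counter-clockwise from +x.
- mouth (a point): Centre of the mouth, on the pot's axis at rim height: a 45 mm round hole in a steel flange 6 mm thick, with two slots 14 mm wide, ending 42 mm from the axis, along the pot's +y and -y. The cavity below is 30 mm deep. Lugs under the flange turn only clockwise from the slots: free to about 58 degrees, then a spring resists; lock click at 90 degrees.
- rib (a point): Middle of one of the two raised ribs on the rim (10 mm long radially, 4 mm wide, 3 mm high, 38 to 48 mm from the axis) that mark the vent position; the other faces it across the mouth. From the pot's +x they lie at 45 and 225 degrees counter-clockwise, which is 45 degrees clockwise from the slots.
- cap: Loose steel bayonet cap, 0.25 kg, standing lugs down on the bench. Origin: centre of its underside, z up. Spigot 40 mm wide, 20 mm long, foot chamfered; lugs on +x and -x, 8 mm wide, out to 28 mm from the axis, 5 to 11 mm up; disc 72 mm wide, 20 to 28 mm up. Same after a half turn. Seated, its disc lies on the rim, its origin 50 mm above the pot's; 2.5 mm play all round.
- cap_grip (a point): Point in the cap's grip bar, on the axis, 58 mm above the cap's underside. The bar is 64 mm long along the cap's x (in line with the lugs), 14 mm thick along its y, from 28 to 68 mm above the underside. Two places lie to the right of the pot, one near, one further off: the cap starts on one, the pulley wheel on the other.
- hasp (a joint): Hinge angle of the hasp in rad: 0 closed, lying flat across the mouth (top 80 mm high); 1.57 upright; 3.3 swung fully off, lying out beyond the pot on the hinge side. It turns easily and has no spring: past upright it falls on to the open stop by its own weight.
- hasp_tab (a point): Middle of the upturned tab at the free end of the hasp, to pinch it by: 22 mm wide along the pot's y, 4 mm thick, from 76 to 105 mm above the bench when closed, the point at 96 mm (126 mm from the hinge pin along the strap, 18 mm above the strap's middle). The hasp is a strap 22 mm wide and 4 mm thick, 0.06 kg.
- hasp_hinge (a point): Middle of the hasp's hinge pin, fixed on the pot 57 mm along the pot's +x, 78 mm high; the pin lies along the pot's y.
- pulley: Brass-coloured pulley wheel lying flat, 67 mm wide, 19 mm thick; leave alone. Origin: centre of its underside.
- spanner: Double-ended spanner lying flat, 167 mm long along its y, 34 mm wide, 7 mm thick; leave alone. Origin: centre of its underside.
- bolt: Coach bolt lying down, 60 mm long, 21 mm thick; leave alone. Origin: centre of its underside.
- wedge: Iron wedge lying down, 93 mm long, 37 mm wide, 33 mm high; leave alone. Origin: centre of its underside.
Mind the look-alikes: they are no part of the job. Several things look just like the cap: the one meant starts farthest to the robot's right.

How it is judged:
On the way, in this order (a step that is already met when the one before it is completed fails the run):
1. the hasp is swung off, at least 2.4 rad (value of joint hasp above 2.4 rad), for 0.2 s.
2. the cap sits flat on the rim, lugs through the slots, not yet turned to the vent position (z of cap in the frame of pot between 0.046 and 0.053 m and horizontal distance between cap and pot below 0.006 m and angle between cap's own z axis and vertical below 0.09 rad and angle between the x axis of cap and the y axis of pot, either way round below 0.5 rad), for 0.1 s.
At the end, for the whole second after the job is handed in: The hasp is open by more than 2.4 rad; the cap sits on the rim (within 3 mm in height, 6 mm of the axis, 5 degrees of level), turned 45 +- 10 degrees clockwise from the slots, at rest, and the fingers still grip it with more than 1 N (z of cap in the frame of pot between 0.046 and 0.053 m and horizontal distance between cap and pot below 0.006 m and angle between cap's own z axis and vertical below 0.09 rad and value of joint hasp above 2.4 rad and angle between the x axis of cap and the y axis of pot, either way round between 0.611 and 0.96 rad and contact force between the fingers and cap above 1 N and linear speed of cap below 0.02 m/s and angular speed of cap below 0.15 rad/s); the arm keeps its last pose, push and grip.
It fails at once if the cap is turned to the lock click (past 62 degrees) (z of cap in the frame of pot between 0.046 and 0.053 m and horizontal distance between cap and pot below 0.006 m and angle between cap's own z axis and vertical below 0.09 rad and angle between the x axis of cap and the y axis of pot, either way round above 1.08 rad).
It fails at once if the pulley is disturbed (moved more than 30 mm) (distance of pulley from where it was at the start of the episode above 0.03 m).
It fails at once if the spanner is disturbed (moved more than 30 mm) (distance of spanner from where it was at the start of the episode above 0.03 m).
It fails at once if the bolt is disturbed (moved more than 30 mm) (distance of bolt from where it was at the start of the episode above 0.03 m).
It fails at once if the wedge is disturbed (moved more than 30 mm) (distance of wedge from where it was at the start of the episode above 0.03 m).
It also fails if it takes over 64 s, if anything falls off the work surface, if the arm or the gripper's body presses on something with over 40 N, if the wrist force passes 120 N, or if a joint passes its speed limit or range.

ROBOT

A 6-joint arm with a two-finger parallel gripper is mounted at the origin on a cart in front of the work surface, level with it; the furniture and walls round the work are solid. World frame = base frame: x ahead of the robot, y to its left, z up, the work surface at z = 0. Lengths are in m, angles in rad, forces in N, time in s.
With the tool pointing down it reaches from about 0.35 to 0.85 m from the base axis. Payload 8.1 kg.
Tool frame: the origin (TCP) lies at the very end of the fingers, on their centre line; the grasp point (between the pads) lies 19 mm behind it; z points along the fingers, y is the line along which they close (so a half turn about z gives the same grasp; the last joint's range is limited). The gripper opens to 93 mm and grips with 3 to 60 N. Pads are 15 mm wide; open, the fingers measure 128 mm over their backs; the gripper's body (75 mm by 188 mm) begins 65 mm behind the grasp point.
Start: joints at [1.178, 0.13, 1.488, -0, 1.523, -0.085], TCP at [0.182, 0.572, 0.219] pointing down, gripper open.
Joint ranges: [-2.96, 2.96], [-0.89, 2.26], [0.02, 2.5], [-1.34, 4.48], [0, 2.73], [-2.66, 2.66]. Speed limits (rad/s): [2.39, 2.39, 2.79, 3.14, 3.14, 3.14].

INTERFACE

Orientations are given as a rotation vector (axis times angle).
In Python, from plant import monitor, eyes, ticket gives the robot as it stands.
- The arm moves only by the tool arm_command, never from a script. Its argument "deltas" is a list that holds one entry, the list of rows, each a list of 6 numbers: the shift along the world's x, y, z in cm, then the turn, a rotation vector about the world's x, y, z in degrees. In form: [[[tx, ty, tz, rx, ry, rz], ...]]. A call has 1 to 12 rows; each row shifts and turns the commanded pose from where the row before left it; what a row does not reach is not made up. A row lasts 1/12 s, in which the tool goes at most 41.7 mm and 7.16 degrees, less where a joint would pass 70% of its speed; a pose out of reach is approached as far as the arm can. A call is refused whole if a number of a shift passes 4.17 or a number of a turn 7.16, either way. A call with a gripper value outside its range is refused whole. "gripper" is the opening, from -1 (shut) to 1 (fully open), set as the call begins (left out, the last holds). The fingers move at their own pace and stop on an object; "squeeze" is the grip in N (left out, the last holds). Time passes only in rows, so rows that do not move let the fingers close. It gives the time, the measured TCP pose, the force, the opening and the grip force at its end, in the units of the state.
- monitor.read_state(): the state, without advancing time (a new reading comes with each control period).
- eyes.read_camera(name): name is "scene" or "top"; returns the picture (420x560x3 uint8, blue, green, red); there is no depth.
- eyes.camera_model(name): a dict with "fx", "fy", "cx", "cy" (pixels), "rvec" (rotation vector, rad) and "tvec" (3), from world to camera coordinates, as OpenCV has them. Camera axes: x right, y down, z forward; pixel columns grow to the right and rows downward; lengths in m; the calibration is good to about 2 mm. A picture is of the moment at which its call begins. camera_model takes no time and is no camera call.
- ticket.close_job(): hands the job in; it is judged then, once.
The state is a dict: "t": time; "q": joint angles; "dq": joint speeds; "joint_torque": joint torques, N m; "tool_pos": TCP position; "orientation": TCP orientation; "force": force on the tool from outside, world axes, zero at the start; "wrist_torque": the same for the moment, N m; "opening": finger opening in m; "gripper_force": force on a finger pad.
Only numpy, scipy, OpenCV 4.12 (cv2) and the standard library are available. Lean on these libraries where they do the work, as an engineer would, in place of code of your own. Each camera call takes 0.05 s, during which the arm holds its last target. There are 200 camera calls.

## Working session

There is one attempt and no reset: what is moved stays moved. The work goes in short steps, Python scripts to look and compute and a tool call to move; the robot and the scene stay as the last step left them, time stands still between calls to the robot, and variables do not carry over. Pictures are saved under pics/ and viewed, at most 10 in all, crops included, and the job is handed in when it is done.

Besides the shell and the picture viewer there is one more tool, called after ">>>" as name(argument=value, ...) on one line, values as JSON. arm_command: Moves the arm, as the interface text tells. Its arguments: {"type":"object","properties":{"deltas":{"type":"array"},"gripper":{"type":"number"},"squeeze":{"type":"number"}},"required":["deltas"]}

```bash
mkdir -p pics
cat > h.py <<'E'
import numpy as np, cv2
from plant import monitor, eyes, ticket
def cam(n):
    m=eyes.camera_model(n); K=np.array([[m['fx'],0,m['cx']],[0,m['fy'],m['cy']],[0,0,1.]])
    return K,np.array(m['rvec'],float).reshape(3),np.array(m['tvec'],float).reshape(3)
def ray(n,u,v,z):
    "world point on height z seen at pixel"
    K,r,t=cam(n); R=cv2.Rodrigues(r)[0]; d=R.T@np.linalg.solve(K,[u,v,1.]); c=-R.T@t
    return c+d*(z-c[2])/d[2]
def proj(n,p):
    K,r,t=cam(n); return cv2.projectPoints(np.array(p,float).reshape(-1,1,3),r,t,K,None)[0].reshape(-1,2)
E
python3 - <<'E'
from h import *
a=eyes.read_camera('scene');b=eyes.read_camera('top')
cv2.imwrite('pics/s0.png',a);cv2.imwrite('pics/t0.png',b)
for n in('scene','top'):
    K,r,t=cam(n);print(n,K[0,0],-cv2.Rodrigues(r)[0].T@t)
s=monitor.read_state();print(s)
E
```

```text
scene 483.53272174207274 [-0.31109248  0.51466527  0.57426481]
top 473.1632862786681 [0.36619609 0.04815388 1.20737954]
{'t': 0.1, 'q': array([ 1.17760124e+00,  1.31095335e-01,  1.48916878e+00, -4.92378950e-06,
        1.52300549e+00, -8.53968291e-02]), 'dq': array([ 7.48920255e-04, -6.31298375e-04, -2.58934301e-03,  4.84351378e-04,
       -1.88816909e-05, -8.43216796e-04]), 'joint_torque': array([ 1.73035049e-03, -5.61341643e+01, -4.93095267e+01,  7.70716975e-02,
        2.90563493e-02, -3.75582965e-05]), 'tool_pos': array([0.18155659, 0.57132938, 0.21768744]), 'orientation': array([-4.81521340e-01, -3.10407279e+00,  2.56059153e-03]), 'force': array([ 0.07467967, -0.52130928,  0.44052222]), 'wrist_torque': array([-0.02801122,  0.08034237, -0.01769148]), 'gripper_force': 0.0, 'opening': 0.09298233782417072}
```

View pics/s0.png

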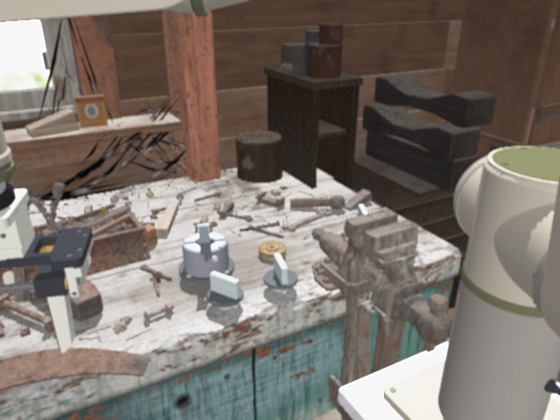

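View pics/t0.png

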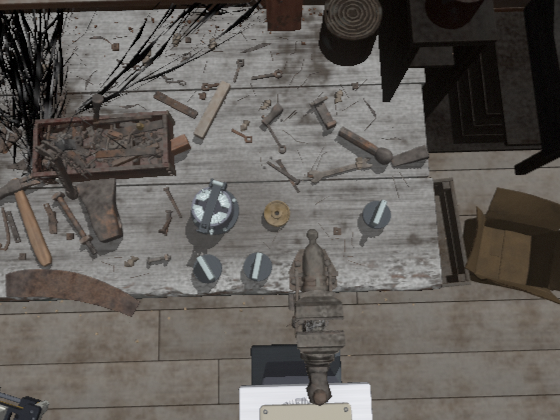

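Top view: the pot is at (213,208), the pulley at (276,214), and there are three cap look-alikes at (208,268), (257,266) and (375,213). The one farthest right is (375,213), with the pulley on the nearer place. I'll check it in close crops.

Run:
```python
from h import *
b=cv2.imread('pics/t0.png');a=cv2.imread('pics/s0.png')
c1=cv2.resize(b[165:255,165:255],(396*1,396),interpolation=cv2.INTER_CUBIC)
c2=cv2.resize(b[168:258,330:420],(396,396),interpolation=cv2.INTER_CUBIC)
cv2.imwrite('pics/c0.png',np.hstack([c1,c2]))
for n,u,v in(('pot',213,208),('cap',376,212),('pul',276,214)): print(n,ray('top',u,v,.07))
```

```text
pot [0.58212138 0.20791907 0.07      ]
cap [ 0.56056366 -0.18959905  0.07      ]
pul [0.56273147 0.05422357 0.07      ]
```

View pics/c0.png

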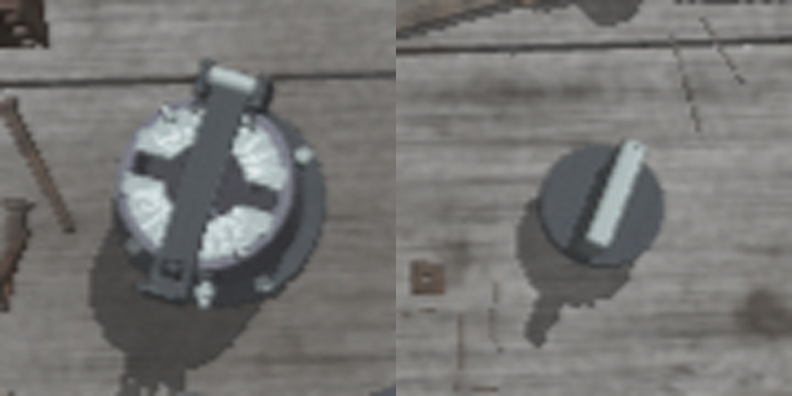

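```bash
cat > ov.py <<'E'
from h import *
def circ(c,z,r,yaw=0,n=60):
    a=np.linspace(0,2*np.pi,n); return np.c_[c[0]+r*np.cos(a),c[1]+r*np.sin(a),0*a+z]
def loc(c,yaw,pts):
    p=np.array(pts,float);C,S=np.cos(yaw),np.sin(yaw)
    return np.c_[c[0]+C*p[:,0]-S*p[:,1],c[1]+S*p[:,0]+C*p[:,1],p[:,2]]
def box(x0,x1,y0,y1,z): return [(x0,y0,z),(x1,y0,z),(x1,y1,z),(x0,y1,z),(x0,y0,z)]
def tile(img,n,c0,s,k,curves):
    u0,v0=int(c0[0]-s/2),int(c0[1]-s/2); t=cv2.resize(img[v0:v0+s,u0:u0+s],None,fx=k,fy=k,interpolation=cv2.INTER_CUBIC)
    for P,col in curves:
        q=(proj(n,P)-[u0,v0]+.5)*k-.5
        cv2.polylines(t,[np.round(q*8).astype(int).reshape(-1,1,2)],False,col,1,cv2.LINE_AA,3)
    return t
def potcurves(c,y):
    R,G,B,Y=(0,0,255),(0,255,0),(255,80,0),(0,255,255)
    return [(circ(c,.07,.05),R),(circ(c,0,.062),G),(loc(c,y,box(-.069,.057,-.011,.011,.08)),B),
      (loc(c,y,[(-.069,-.011,.105),(-.069,.011,.105)]),Y),(loc(c,y,[(-.007,.03,.07),(-.007,.042,.07),(.007,.042,.07),(.007,.03,.07)]),Y),(loc(c,y,[(-.007,-.03,.07),(-.007,-.042,.07),(.007,-.042,.07),(.007,-.03,.07)]),Y)]
def capcurves(c,y):
    R,G=(0,0,255),(0,255,0)
    return [(circ(c,.028,.036),R),(loc(c,y,box(-.032,.032,-.007,.007,.068)),G)]
E
cat > fit0.py <<'E'
from ov import *
import sys
px,py,pyaw,cx,cy,cyaw=map(float,sys.argv[1:7])
b=cv2.imread('pics/t0.png');a=cv2.imread('pics/s0.png')
P=(px,py);C=(cx,cy)
rows=[]
for n,im in(('top',b),('scene',a)):
    rows.append(np.hstack([tile(im,n,proj(n,[px,py,.05])[0],60,5,potcurves(P,pyaw)),np.zeros((300,4,3),np.uint8),tile(im,n,proj(n,[cx,cy,.04])[0],60,5,capcurves(C,cyaw))]))
cv2.imwrite(sys.argv[7],np.vstack(rows)[:600])
E
python3 - <<'E'
from h import *
print(ray('top',211.4,206.4,.07),ray('top',376.2,214.2,.028))
p=ray('top',165+232/4.4,165+80/4.4,.08);q=ray('top',165+172/4.4,165+272/4.4,.085);print(np.degrees(np.arctan2(*(p-q)[1::-1])))
E
python3 fit0.py .5855 .2115 -.325 .5585 -.199 -.39 pics/f1.png
```

```text
[0.58622225 0.21182799 0.07      ] [ 0.56209262 -0.19850766  0.028     ]
-16.805241998222304
```

View pics/f1.png

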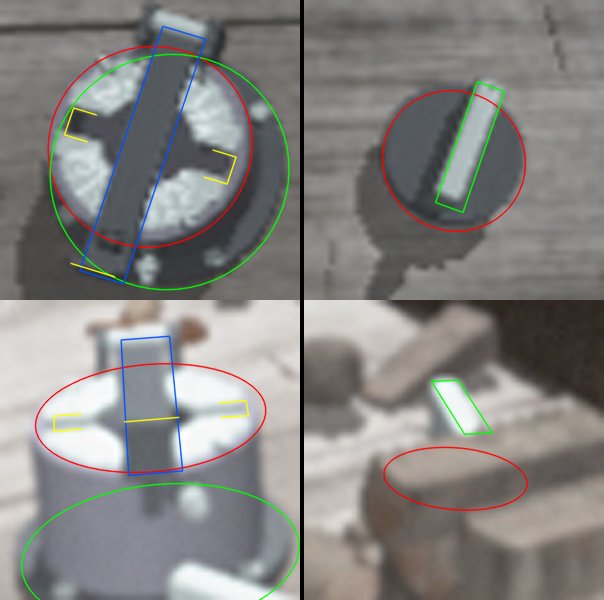

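Overlay: pot and cap models fit both views to about 1–2 px; the bar is at (470,145) in the top cap tile. I'll refine by gradient alignment.

```bash
cat > ref.py <<'E'
from ov import *
from scipy.optimize import minimize
G={}
for n,f in(('top','t0'),('scene','s0')):
    g=cv2.cvtColor(cv2.imread(f'pics/{f}.png'),6).astype(np.float32); g=cv2.GaussianBlur(g,(0,0),.7)
    G[n]=np.hypot(cv2.Sobel(g,5,1,0),cv2.Sobel(g,5,0,1)); G[n]=np.minimum(G[n],np.percentile(G[n],97))
def dens(P,m=12):
    P=np.asarray(P); return np.vstack([P[i]+(P[i+1]-P[i])*np.linspace(0,1,m)[:,None] for i in range(len(P)-1)])
def score(n,curves):
    return np.mean([cv2.remap(G[n],*[x.astype(np.float32).reshape(-1,1) for x in proj(n,dens(P)).T],1).mean() for P in curves])
def pc(v):
    c,y=v[:2],v[2]
    return [circ(c,.07,.05),loc(c,y,[(-.06,-.011,.08),(.05,-.011,.08)]),loc(c,y,[(-.06,.011,.08),(.05,.011,.08)])]+[p for p,_ in potcurves(c,y)[4:]]
def cc(v): return [p for p,_ in capcurves(v[:2],v[2])]
def run(f,cams,v0):
    best=None
    for dx in(-.002,0,.002):
        for dy in(-.002,0,.002):
            s=np.array([1,1,20.])*.001
            r=minimize(lambda w:-sum(score(n,f(w*s)[1:] if (n=='scene' and f is cc) else f(w*s)) for n in cams),(np.array(v0)+[dx,dy,0])/s,method='Nelder-Mead',options=dict(initial_simplex=None,xatol=.02,fatol=.01))
            if best is None or r.fun<best[0]: best=(r.fun,r.x*s)
    return best
for cams in(['top'],['scene'],['top','scene']):
    print(cams,run(pc,cams,(.586,.2115,-.315)),run(cc,cams,(.559,-.199,-.38)))
E
python3 ref.py
```

```text
Traceback (most recent call last):
  File "ref.py", line 24, in <module>
    print(cams,run(pc,cams,(.586,.2115,-.315)),run(cc,cams,(.559,-.199,-.38)))
               ~~~^^^^^^^^^^^^^^^^^^^^^^^^^^^^
  File "ref.py", line 20, in run
    r=minimize(lambda w:-sum(score(n,f(w*s)[1:] if (n=='scene' and f is cc) else f(w*s)) for n in cams),(np.array(v0)+[dx,dy,0])/s,method='Nelder-Mead',options=dict(initial_simplex=None,xatol=.02,fatol=.01))
  File "ref.py", line 20, in <lambda>
    r=minimize(lambda w:-sum(score(n,f(w*s)[1:] if (n=='scene' and f is cc) else f(w*s)) for n in cams),(np.array(v0)+[dx,dy,0])/s,method='Nelder-Mead',options=dict(initial_simplex=None,xatol=.02,fatol=.01))
                         ~~~^^^^^^^^^^^^^^^^^^^^^^^^^^^^^^^^^^^^^^^^^^^^^^^^^^^^^^^^^^^^^^^^^^^^^^^^^^^
  File "ref.py", line 20, in <genexpr>
    r=minimize(lambda w:-sum(score(n,f(w*s)[1:] if (n=='scene' and f is cc) else f(w*s)) for n in cams),(np.array(v0)+[dx,dy,0])/s,method='Nelder-Mead',options=dict(initial_simplex=None,xatol=.02,fatol=.01))
                             ~~~~~^^^^^^^^^^^^^^^^^^^^^^^^^^^^^^^^^^^^^^^^^^^^^^^^^^^^^^
  File "ref.py", line 10, in score
    return np.mean([cv2.remap(G[n],*[x.astype(np.float32).reshape(-1,1) for x in proj(n,dens(P)).T],1).mean() for P in curves])
                                                                                 ~~~~^^^^^^^^^^^
  File "h.py", line 11, in proj
    K,r,t=cam(n); return cv2.projectPoints(np.array(p,float).reshape(-1,1,3),r,t,K,None)[0].reshape(-1,2)
          ~~~^^^
  File "h.py", line 4, in cam
    m=eyes.camera_model(n); K=np.array([[m['fx'],0,m['cx']],[0,m['fy'],m['cy']],[0,0,1.]])
ValueError: time passes only in moves, steps and waits
```

```bash
sed -i 's/^def cam/import functools\n@functools.cache\ndef cam/' h.py; time python3 ref.py
```

```text
['top'] (np.float64(-149.80886840820312), array([ 0.58904866,  0.21198625, -0.31121197])) (np.float64(-129.17379760742188), array([ 0.56227325, -0.19900919, -0.4531796 ]))
['scene'] (np.float64(-153.80758666992188), array([ 0.55749407,  0.22352799, -0.31598427])) (np.float64(-199.4239959716797), array([ 0.56078606, -0.1977714 , -0.51039137]))
['top', 'scene'] (np.float64(-279.19891357421875), array([ 0.58695857,  0.21315801, -0.31790787])) (np.float64(-324.57940673828125), array([ 0.56199616, -0.19863985, -0.48252661]))
real	0m19.168s
user	0m19.293s
sys	0m0.133s
```

```bash
sed -i 's/,60,5,/,44,9,/g; s/300,4,3/396,4,3/; s/\[:600\]//' fit0.py; sed -i 's/^cv2.imwrite.*/o=np.vstack(rows);cv2.imwrite(sys.argv[7],cv2.resize(o,(600,597),interpolation=cv2.INTER_AREA))/' fit0.py; python3 fit0.py .588 .2123 -.315 .5612 -.1988 -.42 pics/f2.png
```

```text
(no output)
```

View pics/f2.png

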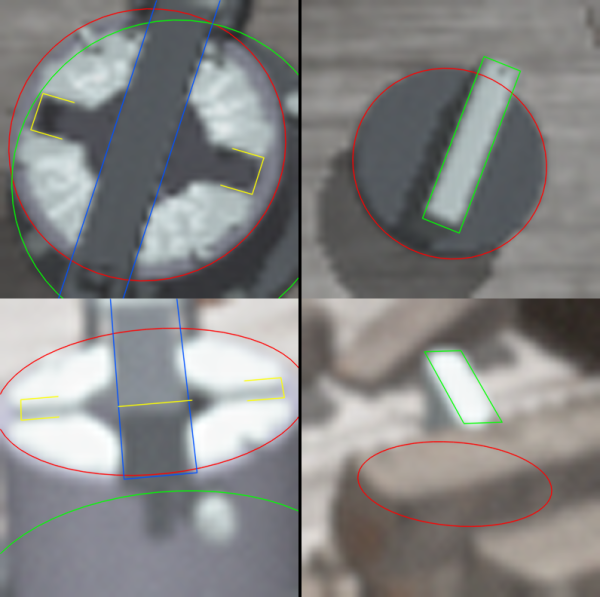

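Cap overlay (right tiles) fits at disc centre (450,163) and bar (470,145); pot overlay aligned with slots at (45,115) and (248,172). Pot ≈ (0.588, 0.2123, yaw −0.315), cap ≈ (0.561, −0.199, bar yaw −0.42). First the hasp tab, at (0.522, 0.234).

>>> arm_command(deltas=[[[2.83,-2.8,0,0,0,0],[2.83,-2.8,0,0,0,0],[2.83,-2.8,0,0,0,0],[2.83,-2.8,0,0,0,0],[2.83,-2.8,0,0,0,0],[2.83,-2.8,0,0,0,0],[2.83,-2.8,0,0,0,0],[2.83,-2.8,0,0,0,0],[2.83,-2.8,0,0,0,0],[2.83,-2.8,0,0,0,0],[2.83,-2.8,0,0,0,0],[2.83,-2.8,0,0,0,0]]], gripper=0.2, squeeze=12)

```text
t: 1.1
tool_pos: [0.5222, 0.234, 0.2183]
orientation: [-0.482, -3.104, 0.0]
force: [0.6, 0.6, 0.8]
opening: 0.0556
gripper_force: 0.0
```

>>> arm_command(deltas=[[[0,0,-3,0,0,0],[0,0,-1,0,0,0],[0,0,0,0,0,0]]])

```text
t: 1.35
tool_pos: [0.5186, 0.2348, 0.1742]
orientation: [-0.482, -3.097, 0.005]
force: [-1.4, 0.2, -0.3]
opening: 0.0561
gripper_force: 0.0
```

>>> arm_command(deltas=[[[0,0,-2,0,0,0],[0,0,-2,0,0,0],[0,0,-1,0,0,0],[0,0,0,0,0,0],[0,0,0,0,0,0],[0,0,0,0,0,0]]])

```text
t: 1.85
tool_pos: [0.5217, 0.2366, 0.1301]
orientation: [0.48, 3.103, 0.001]
force: [0.1, 0.1, 0.9]
opening: 0.0561
gripper_force: 0.0
```

>>> arm_command(deltas=[[[0.1,-0.25,-1.5,0,0,0],[0,0,-1.5,0,0,0],[0,0,-1.2,0,0,0],[0,0,-0.9,0,0,0],[0,0,0,0,0,0],[0,0,0,0,0,0],[0,0,0,0,0,0]]])

```text
t: 2.43
tool_pos: [0.5229, 0.2336, 0.0786]
orientation: [0.481, 3.104, 0.001]
force: [-0.6, -0.2, 0.2]
opening: 0.0559
gripper_force: 0.0
```

Run:
```python
from h import *
b=eyes.read_camera('top');a=eyes.read_camera('scene')
f=lambda i,u,v:cv2.resize(i[v-40:v+40,u-40:u+40],None,fx=5,fy=5,interpolation=2)
p=[proj(n,[.535,.23,.09])[0].astype(int) for n in('top','scene')]
cv2.imwrite('pics/g1.png',np.hstack([f(b,*p[0]),f(a,*p[1])])); print(monitor.read_state()['force'])
```

```text
[-0.05183328  0.10198547  0.32200494]
```

View pics/g1.png

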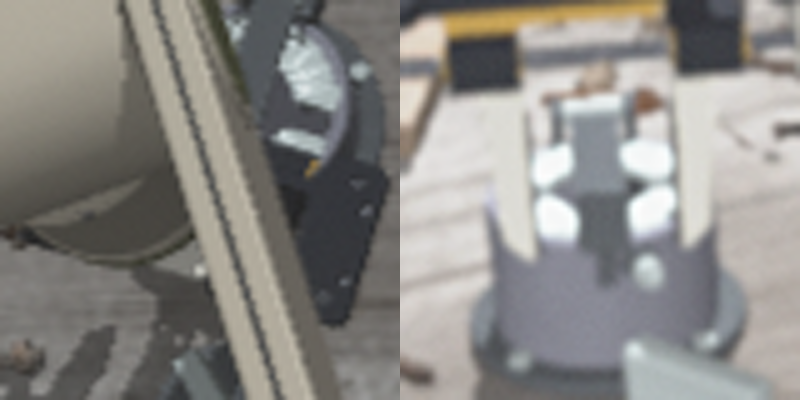

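Scene crop: the fingers at (515,150) and (695,150) straddle the hasp tab at (600,200). Close on it.

>>> arm_command(deltas=[[[0,0,0,0,0,0],[0,0,0,0,0,0],[0,0,0,0,0,0],[0,0,0,0,0,0],[0,0,0,0,0,0],[0,0,0,0,0,0]]], gripper=-1, squeeze=15)

```text
t: 3.03
tool_pos: [0.5229, 0.2349, 0.0781]
orientation: [0.481, 3.103, 0.005]
force: [0.5, 8.0, -0.9]
opening: 0.0219
gripper_force: 15.0
```

Run:
```python
import numpy as np
d=np.array([.9513,-.3083]);p=None
for k in range(0,37):
    t=np.radians(min(k*5,180)); x=-126*np.cos(t)+20*np.sin(t); z=126*np.sin(t)+20*np.cos(t)
    q=np.r_[d*x,z]/10
    if p is not None: print(k*5,(q-p).round(2).tolist())
    p=q
```

```text
5 [0.21, -0.07, 1.09]
10 [0.3, -0.1, 1.07]
15 [0.39, -0.13, 1.04]
20 [0.47, -0.15, 1.0]
25 [0.55, -0.18, 0.95]
30 [0.63, -0.2, 0.89]
35 [0.7, -0.23, 0.83]
40 [0.77, -0.25, 0.77]
45 [0.83, -0.27, 0.69]
50 [0.88, -0.29, 0.61]
55 [0.93, -0.3, 0.53]
60 [0.97, -0.31, 0.44]
65 [1.0, -0.33, 0.35]
70 [1.03, -0.33, 0.26]
75 [1.05, -0.34, 0.16]
80 [1.06, -0.34, 0.07]
85 [1.06, -0.34, -0.03]
90 [1.05, -0.34, -0.13]
95 [1.04, -0.34, -0.22]
100 [1.02, -0.33, -0.32]
105 [0.98, -0.32, -0.41]
110 [0.95, -0.31, -0.5]
115 [0.9, -0.29, -0.58]
120 [0.85, -0.28, -0.66]
125 [0.79, -0.26, -0.74]
130 [0.73, -0.24, -0.81]
135 [0.66, -0.21, -0.87]
140 [0.58, -0.19, -0.93]
145 [0.5, -0.16, -0.98]
150 [0.42, -0.14, -1.02]
155 [0.34, -0.11, -1.06]
160 [0.25, -0.08, -1.08]
165 [0.16, -0.05, -1.1]
170 [0.06, -0.02, -1.11]
175 [-0.03, 0.01, -1.11]
180 [-0.12, 0.04, -1.11]
```

Tab gripped (22 mm). Swing along the arc.

>>> arm_command(deltas=[[[0.25,0.1,1.09,0,0,0],[0.3,-0.1,1.07,0,0,0],[0.39,-0.13,1.04,0,0,0],[0.47,-0.15,1.0,0,0,0],[0.55,-0.18,0.95,0,0,0],[0.63,-0.2,0.89,0,0,0],[0.7,-0.23,0.83,0,0,0],[0.77,-0.25,0.77,0,0,0],[0.83,-0.27,0.69,0,0,0]]])

```text
t: 3.78
tool_pos: [0.5726, 0.219, 0.1623]
orientation: [0.482, 3.103, 0.001]
force: [0.6, 2.6, -1.3]
opening: 0.0217
gripper_force: 15.0
```

>>> arm_command(deltas=[[[0.88,-0.29,0.61,0,0,0],[0.93,-0.3,0.53,0,0,0],[0.97,-0.31,0.44,0,0,0],[1.0,-0.33,0.35,0,0,0],[1.03,-0.33,0.26,0,0,0],[1.05,-0.34,0.16,0,0,0],[1.06,-0.34,0.07,0,0,0],[1.06,-0.34,-0.03,0,0,0],[1.05,-0.34,-0.13,0,0,0]]])

```text
t: 4.53
tool_pos: [0.6631, 0.1897, 0.1843]
orientation: [0.482, 3.103, 0.001]
force: [-0.2, 3.7, -1.1]
opening: 0.0215
gripper_force: 15.0
```

>>> arm_command(deltas=[[[1.04,-0.34,-0.22,0,0,0],[1.02,-0.33,-0.32,0,0,0],[0.98,-0.32,-0.41,0,0,0],[0.95,-0.31,-0.5,0,0,0],[0.9,-0.29,-0.58,0,0,0],[0.85,-0.28,-0.66,0,0,0],[0.79,-0.26,-0.74,0,0,0],[0.73,-0.24,-0.81,0,0,0],[0.66,-0.21,-0.87,0,0,0]]])

```text
t: 5.28
tool_pos: [0.7424, 0.1641, 0.1328]
orientation: [0.481, 3.102, 0.001]
force: [1.1, 4.3, 1.5]
opening: 0.0214
gripper_force: 15.0
```

>>> arm_command(deltas=[[[0.58,-0.19,-0.93,0,0,0],[0.5,-0.16,-0.98,0,0,0],[0.42,-0.14,-1.02,0,0,0],[0.34,-0.11,-1.06,0,0,0],[0,0,0,0,0,0]]])

```text
t: 5.7
tool_pos: [0.7611, 0.158, 0.0907]
orientation: [0.482, 3.102, 0.002]
force: [6.0, 5.6, 1.0]
opening: 0.0217
gripper_force: 15.0
```

>>> arm_command(deltas=[[[0,0,0,0,0,0],[0,0,0,0,0,0],[0,0,0,0,0,0],[0,0,0,0,0,0],[0,0,2,0,0,0],[0,0,4,0,0,0],[0,0,4,0,0,0],[0,0,4,0,0,0]]], gripper=0.2)

```text
t: 6.37
tool_pos: [0.7584, 0.1577, 0.2334]
orientation: [-0.482, -3.103, 0.001]
force: [0.3, 0.4, 0.7]
opening: 0.0555
gripper_force: 0.0
```

>>> arm_command(deltas=[[[-1.79,-3.24,0,0,0,-2],[-1.79,-3.24,0,0,0,-2],[-1.79,-3.24,0,0,0,-2],[-1.79,-3.24,0,0,0,0],[-1.79,-3.24,0,0,0,0],[-1.79,-3.24,0,0,0,0],[-1.79,-3.24,0,0,0,0],[-1.79,-3.24,0,0,0,0],[-1.79,-3.24,0,0,0,0],[-1.79,-3.24,0,0,0,0],[-1.79,-3.24,0,0,0,0],[0,0,0,0,0,0]]])

```text
t: 7.37
tool_pos: [0.5591, -0.204, 0.2329]
orientation: [-0.651, -3.073, 0.005]
force: [0.2, 0.7, -0.4]
opening: 0.0557
gripper_force: 0.0
```

>>> arm_command(deltas=[[[0,0,-2.5,0,0,0],[0,0,-2.5,0,0,0],[0,0,0,0,0,0],[0,0,0,0,0,0],[0,0,0,0,0,0]]])

```text
t: 7.78
tool_pos: [0.5627, -0.1981, 0.1838]
orientation: [0.643, 3.074, -0.0]
force: [0.4, 0.2, 1.4]
opening: 0.0556
gripper_force: 0.0
```

>>> arm_command(deltas=[[[-0.15,-0.05,-2.5,0,0,0],[0,0,-2.5,0,0,0],[0,0,-2.5,0,0,0],[0,0,-2.5,0,0,0],[0,0,-2.2,0,0,0],[0,0,-1.5,0,0,0],[0,0,-0.6,0,0,0],[0,0,0,0,0,0],[0,0,0,0,0,0],[0,0,0,0,0,0]]])

```text
t: 8.62
tool_pos: [0.5624, -0.1993, 0.0419]
orientation: [0.642, 3.072, -0.001]
force: [0.9, -0.1, 0.2]
opening: 0.0554
gripper_force: 0.0
```

Run:
```python
from h import *
b=eyes.read_camera('top');a=eyes.read_camera('scene')
f=lambda i,u,v:cv2.resize(i[v-40:v+40,u-40:u+40],None,fx=5,fy=5,interpolation=2)
cv2.imwrite('pics/g2.png',np.hstack([f(b,222,195),f(a,*proj('scene',[.56,-.2,.07])[0].astype(int))])); print(monitor.read_state()['force'])
```

```text
[ 1.24238361  0.24925236 -0.5984843 ]
```

View pics/g2.png

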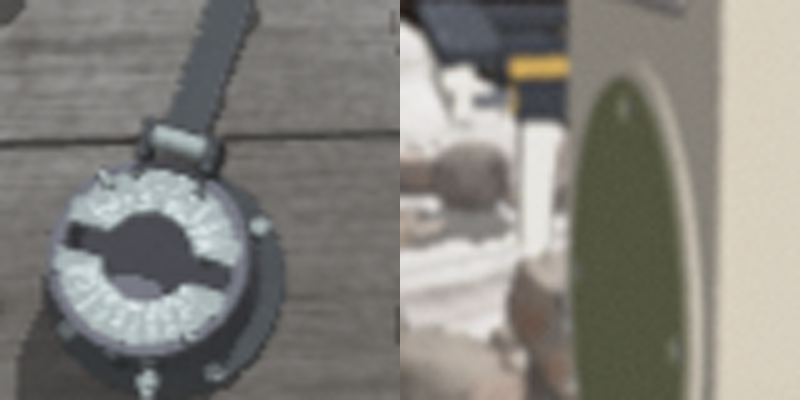

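Hasp lies open at (215,60) in the left crop, the mouth clear at (150,255). Grip the cap and refine the mouth pose.

>>> arm_command(deltas=[[[0,0,0,0,0,0],[0,0,0,0,0,0],[0,0,0,0,0,0],[0,0,0,0,0,0],[0,0,0,0,0,0],[0,0,0,0,0,0],[0,0,0,0,0,0],[0,0,0,0,0,0]]], gripper=-1, squeeze=40)

```text
t: 9.38
tool_pos: [0.5606, -0.1986, 0.0393]
orientation: [-0.643, -3.075, -0.0]
force: [-0.4, -0.1, -1.6]
opening: 0.0139
gripper_force: 40.0
```

```bash
cat > ref2.py <<'E'
import ref0 as R
from ov import *
im={'top':eyes.read_camera('top'),'scene':eyes.read_camera('scene')}
for n in im:
    cv2.imwrite(f'pics/m_{n}.png',im[n]); g=cv2.GaussianBlur(cv2.cvtColor(im[n],6).astype(np.float32),(0,0),.7)
    R.G[n]=np.hypot(cv2.Sobel(g,5,1,0),cv2.Sobel(g,5,0,1))
def mc(v):
    c,y=v[:2],v[2]; a0=np.arcsin(.007/.0225); o=[]
    for s in(0,np.pi):
        a=np.linspace(-np.pi/2+a0,np.pi/2-a0,20)
        o.append(loc(c,y+s,np.c_[.0225*np.cos(a),.0225*np.sin(a),0*a+.07]))
        o.append(loc(c,y+s,[(-.007,.022,.07),(-.007,.042,.07),(.007,.042,.07),(.007,.022,.07)]))
    return o
for cams in(['top'],['scene'],['top','scene']): print(cams,R.run(mc,cams,(.588,.2123,-.3)))
E
sed '/^for cams/,$d' ref.py > ref0.py; python3 ref2.py
```

```text
['top'] (np.float64(-279.93316650390625), array([ 0.5877214 ,  0.21267113, -0.31290531]))
['scene'] (np.float64(-172.5382080078125), array([ 0.55595849,  0.22338226, -0.30596872]))
['top', 'scene'] (np.float64(-420.28070068359375), array([ 0.58768386,  0.2128528 , -0.31188241]))
```

>>> arm_command(deltas=[[[0,0,1,0,0,0],[0,0,2,0,0,0],[0,0,3,0,0,0],[0,0,3,0,0,0],[0,0,3,0,0,0],[0,0,3,0,0,0],[0,0,3,0,0,0],[0,0,0,0,0,0]]])

```text
t: 10.15
tool_pos: [0.5638, -0.2001, 0.2284]
orientation: [0.641, 3.064, -0.004]
force: [1.9, -0.5, -1.2]
opening: 0.0138
gripper_force: 40.0
```

>>> arm_command(deltas=[[[0.22,3.43,0,0,0,-7],[0.22,3.43,0,0,0,-7],[0.22,3.43,0,0,0,-7],[0.22,3.43,0,0,0,-7],[0.22,3.43,0,0,0,-7],[0.22,3.43,0,0,0,-7],[0.22,3.43,0,0,0,-7],[0.22,3.43,0,0,0,-7],[0.22,3.43,0,0,0,-7],[0.22,3.43,0,0,0,-7],[0.22,3.43,0,0,0,-7],[0.22,3.43,0,0,0,-7]]])

```text
t: 11.15
tool_pos: [0.5866, 0.2146, 0.2193]
orientation: [-2.541, -1.847, 0.001]
force: [0.4, 0.5, -1.9]
opening: 0.0137
gripper_force: 40.0
```

>>> arm_command(deltas=[[[0,0,0,0,0,0],[0,0,0,0,0,0],[0,0,0,0,0,0],[0,0,0,0,0,0],[0,0,0,0,0,0],[0,0,0,0,0,0]]])

```text
t: 11.65
tool_pos: [0.5873, 0.2117, 0.2197]
orientation: [2.537, 1.853, -0.0]
force: [0.7, -0.1, -0.6]
opening: 0.0137
gripper_force: 40.0
```

Run:
```python
from ov import *
a=eyes.read_camera('scene');cv2.imwrite('pics/s3.png',a)
s=monitor.read_state();p=s['tool_pos'];print(p)
def cv(dy,dx=0,y=np.radians(72.3),z=p[2]-.0395):
    c=(p[0]+dx,p[1]+dy)
    return [(circ(c,z+.02,.036),(0,0,255)),(circ(c,z,.019),(0,255,0)),(loc(c,y,box(-.032,.032,-.007,.007,z+.068)),(0,255,255))]
t1=tile(a,'scene',proj('scene',[.5877,.2128,.2])[0],50,8,cv(0))
t2=tile(a,'scene',proj('scene',[.5877,.2128,.07])[0],50,8,[(circ((.5877,.2128),.07,.05),(0,0,255)),(circ((.5877,.2128),.07,.0225),(0,255,0))]+[(q,(0,255,255)) for q,_ in potcurves((.5877,.2128),-.312)[4:]])
cv2.imwrite('pics/f3.png',np.hstack([t1,t2]))
```

```text
[0.58734516 0.21186801 0.21968613]
```

View pics/f3.png

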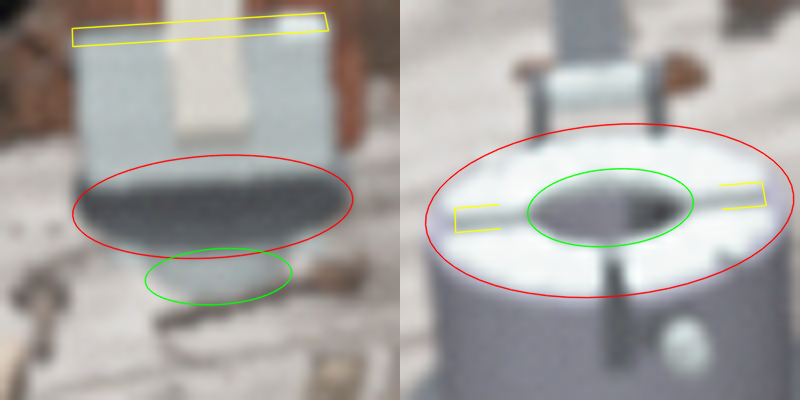

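Left tile: cap overlay matches (disc 73–352 px), right tile: the hole at (610,208) matches. Camera and arm agree; shift y by about 1 mm and descend.

>>> arm_command(deltas=[[[0.05,0.11,-2,0,0,-0.1],[0,0,-2,0,0,0],[0,0,-2,0,0,0],[0,0,-2,0,0,0],[0,0,-1.5,0,0,0],[0,0,-1,0,0,0],[0,0,0,0,0,0],[0,0,0,0,0,0],[0,0,0,0,0,0],[0,0,0,0,0,0]]])

```text
t: 12.53
tool_pos: [0.5888, 0.2142, 0.1164]
orientation: [2.537, 1.852, 0.004]
force: [0.6, -0.3, -0.8]
opening: 0.0141
gripper_force: 40.0
```

>>> arm_command(deltas=[[[0,0,-0.3,0,0,0],[0,0,-0.3,0,0,0],[0,0,-0.3,0,0,0],[0,0,0,0,0,0],[0,0,0,0,0,0]]])

```text
t: 12.95
tool_pos: [0.5873, 0.2139, 0.1051]
orientation: [-2.537, -1.852, 0.001]
force: [0.0, -0.2, -1.6]
opening: 0.0139
gripper_force: 40.0
```

>>> arm_command(deltas=[[[0,0,-0.3,0,0,0],[0,0,-0.3,0,0,0],[0,0,0,0,0,0],[0,0,0,0,0,0]]])

```text
t: 13.28
tool_pos: [0.5874, 0.2139, 0.0991]
orientation: [-2.537, -1.852, 0.001]
force: [-0.6, -0.1, -1.9]
opening: 0.014
gripper_force: 40.0
```

>>> arm_command(deltas=[[[0,0,-0.3,0,0,0],[0,0,-0.3,0,0,0],[0,0,-0.2,0,0,0],[0,0,0,0,0,0],[0,0,0,0,0,0]]])

```text
t: 13.7
tool_pos: [0.5874, 0.214, 0.0912]
orientation: [-2.537, -1.852, 0.001]
force: [-0.5, 0.4, -1.1]
opening: 0.0138
gripper_force: 40.0
```

>>> arm_command(deltas=[[[0,0,-0.1,0,0,0],[0,0,-0.1,0,0,0],[0,0,0,0,0,0],[0,0,0,0,0,0],[0,0,0,0,0,0]]])

```text
t: 14.12
tool_pos: [0.5877, 0.214, 0.0896]
orientation: [2.537, 1.852, 0.0]
force: [0.8, -0.5, -2.0]
opening: 0.0136
gripper_force: 40.0
```

>>> arm_command(deltas=[[[0,0,-0.1,0,0,0],[0,0,0,0,0,0],[0,0,0,0,0,0],[0,0,0,0,0,0]]])

```text
t: 14.45
tool_pos: [0.5879, 0.214, 0.0893]
orientation: [2.537, 1.852, 0.001]
force: [-2.7, -0.8, 5.0]
opening: 0.0136
gripper_force: 40.0
```

Seated at the expected height with light contact. Now the 45° clockwise turn.

>>> arm_command(deltas=[[[0,0,0,0,0,-3],[0,0,0,0,0,-4],[0,0,0,0,0,-4],[0,0,0,0,0,-4],[0,0,0,0,0,-4],[0,0,0,0,0,-4],[0,0,0,0,0,0],[0,0,0,0,0,0]]])

```text
t: 15.12
tool_pos: [0.5882, 0.2144, 0.0893]
orientation: [-2.854, -1.312, -0.002]
force: [-1.6, 0.7, 6.2]
opening: 0.014
gripper_force: 40.0
```

>>> arm_command(deltas=[[[0,0,0,0,0,-4],[0,0,0,0,0,-4],[0,0,0,0,0,-4],[0,0,0,0,0,-4],[0,0,0,0,0,-4],[0,0,0,0,0,-2],[0,0,0,0,0,0],[0,0,0,0,0,0],[0,0,0,0,0,0],[0,0,0,0,0,0],[0,0,0,0,0,0]]])

```text
t: 16.03
tool_pos: [0.5881, 0.2146, 0.0893]
orientation: [-3.051, -0.745, -0.002]
force: [-3.0, 1.7, 6.4]
opening: 0.0139
gripper_force: 40.0
```

Run:
```python
from ov import *
a=eyes.read_camera('scene')
s=monitor.read_state();p=s['tool_pos'];print(p,s['orientation'],s['force'],s['wrist_torque'],s['gripper_force'])
c=(.5877,.2132)
cur=[(circ(c,.078,.036),(0,0,255)),(loc(c,-.312+np.pi/4,box(-.032,.032,-.007,.007,.118)),(0,255,255))]
q=proj('scene',[.5877,.2128,.09])[0]
cv2.imwrite('pics/f4.png',np.hstack([tile(a,'scene',q,56,7,cur),tile(a,'scene',q,56,7,[])]))
```

```text
[0.58803909 0.21458722 0.08932206] [-3.05132990e+00 -7.44855636e-01 -1.95170569e-03] [-2.93096574  1.77842597  6.40736584] [ 0.2175751   0.50491072 -0.14044663] 40.00218987464905
```

View pics/f4.png

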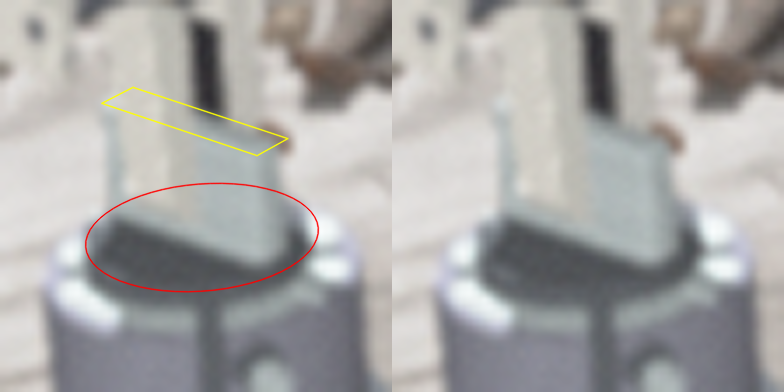

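The cap lies flat on the rim (disc at (195,240)), bar turned toward the ribs, still gripped. TCP yaw changed by 45° and height is unchanged.

```bash
python3 -c "
from h import *
print(ticket.close_job())"
```

```text
the job is handed in; nothing more can be done
None
```

The job is handed in, but no verdict came back. The hasp is swung open, the cap sits flat on the rim turned about 45° clockwise from the slots, and the fingers still grip its bar at 40 N; I kept clear of the pulley, spanner, bolt and wedge but did not re-check their positions afterwards.

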